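# Light the flower lamps in order

### The arm

A 6-joint arm with a two-finger parallel gripper is mounted at the origin on the work surface. World frame = base frame: x ahead of the robot, y to its left, z up, the work surface at z = 0. Lengths are in m, angles in degrees, forces in N, time in s.
With the tool pointing down it reaches from about 0.375 to 0.9 m from the base axis. Payload 3.1 kg.
Tool frame: the origin (TCP) lies at the very end of the fingers, on their centre line; the grasp point (between the pads) lies 19 mm behind it; z points along the fingers, y is the line along which they close (so a half turn about z gives the same grasp; the last joint's range is limited). The gripper opens to 87 mm and grips with 3 to 60 N. Pads are 19 mm wide; open, the fingers measure 117 mm over their backs; the gripper's body (75 mm by 190 mm) begins 51 mm behind the grasp point.
Start: joints at [-10.227, 30.224, 82.088, -0, 67.689, -10.227], TCP at [0.625, 0, 0.223] pointing down, gripper open.
Joint ranges: [-176.69, 176.69], [-43.24, 126.21], [12.49, 139.97], [-82, 262], [0, 151.66], [-163.58, 163.58]. Speed limits (degrees/s): [159.86, 159.86, 180, 180, 180, 180].

### API

Orientations are given as a 3x3 rotation matrix whose columns are the frame's x, y, z axes.
In Python, from rig import * gives the robot as it stands.
- The arm moves only by the tool jog_arm, never from a script. Its arguments are lists of equal length, an entry for each row: "delta_pos": the shift along the world's x, y, z in cm, a list of three; "turn": the turn about the world's z in degrees; "grip": the closure, from 0 (fully open) to 1 (shut). In form: {"delta_pos": [[x, y, z], ...], "turn": [turn, ...], "grip": [grip, ...]}. A call has 1 to 12 rows; each row is the pose to reach, as a shift and turn from the pose commanded when the call began; what a row does not reach only later rows make up. A row lasts 1/8 s, in which the tool goes at most 62.5 mm and 10.7 degrees, less where a joint would pass 70% of its speed; a pose out of reach is approached as far as the arm can. A call with a gripper value outside its range is refused whole. The fingers move at their own pace and stop on an object; the grip force is fixed at half the most. Time passes only in rows, so rows that repeat a pose let the fingers close. It gives the time, the measured TCP pose, the force, the opening and the grip force at its end, in the units of the state.
- read_state(): the state, without advancing time (a new reading comes with each control period).
- capture(name): name is "scene" or "side" or "wrist"; returns a dict with "color" (384x512x3 uint8, blue, green, red), "fovy" (degrees; the focal length in pixels is half the picture's height over the tangent of half this angle, whatever the lens; pixels are square), "cx", "cy" (the principal point, pixels), "camera_from_world" (4x4, takes a point from world to camera coordinates). Camera axes: x right, y up, looking along -z (the intrinsics and any distortion apply to the point x, -y, -z); pixel columns grow to the right and rows downward; lengths in m; the calibration is good to about 2 mm. A picture is of the moment at which its call begins. There is no depth.
- hand_in(): hands the job in; it is judged then, once.
The state is a dict: "time_s": time; "joint_positions": joint angles; "qvel": joint speeds; "tau": joint torques, N m; "position": TCP position; "tcp_rot": TCP orientation; "force": force on the tool from outside, world axes, zero at the start; "moment": the same for the moment, N m; "opening": opening from 0.0 (shut) to 1.0 (fully open); "grasp_force": force on a finger pad.
Only numpy, scipy, OpenCV 4.12 (cv2) and the standard library are available. Lean on these libraries where they do the work, as an engineer would, in place of code of your own. Each camera call takes 0.05 s, during which the arm holds its last target. There are 200 camera calls.

### The job

Test the lamp bases: with a fingertip gently press down the push-lights in this order - the red one, then the yellow, then the blue - each well down so that it stays in. Leave the white one off, leave the lamp bases standing where they are (do not lift or shove them) and do not disturb anything else on the bench.

Things in the scene. Friction and masses are not known exactly. Their poses are not given: they have to be found in the camera images.
- lamp_red: loose wooden lamp base carrying the red push-light with a darker flower on it: round foot 90 mm across and 18 mm high, post 38 mm across, topped by a black socket 52 mm across whose top is 64 mm above the table and which rides on a springy cushion in the post (2 N per mm, up to 9 mm, springs back); 0.35 to 0.55 kg. Origin: centre of its underside; z up, the light pushes straight down along it.
- top_red (a point): centre of the flat top of the red push-light with a darker flower on it, a disc 44 mm across; 81 to 82 mm above the table at the start, it sinks with the disc. Pushing over 20 N is too rough.
- puck_red (a joint): travel of the red light into its socket, m: 0 up (off), lit from 0.006, 0.010 at its stop (8 mm still proud of the socket). Yields at about 4 N, a little more when pushed faster, and stays where it is left. The socket under it also gives way, about 2 mm at 4 N: the top must be pushed about 8.5 mm down to light, and meets the stop about 12 mm down.
- lamp_yellow: loose wooden lamp base carrying the yellow push-light with a darker flower on it: round foot 90 mm across and 18 mm high, post 38 mm across, topped by a black socket 52 mm across whose top is 64 mm above the table and which rides on a springy cushion in the post (2 N per mm, up to 9 mm, springs back); 0.35 to 0.55 kg. Origin: centre of its underside; z up, the light pushes straight down along it.
- top_yellow (a point): centre of the flat top of the yellow push-light with a darker flower on it, a disc 44 mm across; 81 to 82 mm above the table at the start, it sinks with the disc. Pushing over 20 N is too rough.
- puck_yellow (a joint): travel of the yellow light into its socket, m: 0 up (off), lit from 0.006, 0.010 at its stop (8 mm still proud of the socket). Yields at about 4 N, a little more when pushed faster, and stays where it is left. The socket under it also gives way, about 2 mm at 4 N: the top must be pushed about 8.5 mm down to light, and meets the stop about 12 mm down.
- lamp_blue: loose wooden lamp base carrying the blue push-light with a darker flower on it: round foot 90 mm across and 18 mm high, post 38 mm across, topped by a black socket 52 mm across whose top is 64 mm above the table and which rides on a springy cushion in the post (2 N per mm, up to 9 mm, springs back); 0.35 to 0.55 kg. Origin: centre of its underside; z up, the light pushes straight down along it.
- top_blue (a point): centre of the flat top of the blue push-light with a darker flower on it, a disc 44 mm across; 81 to 82 mm above the table at the start, it sinks with the disc. Pushing over 20 N is too rough.
- puck_blue (a joint): travel of the blue light into its socket, m: 0 up (off), lit from 0.006, 0.010 at its stop (8 mm still proud of the socket). Yields at about 4 N, a little more when pushed faster, and stays where it is left. The socket under it also gives way, about 2 mm at 4 N: the top must be pushed about 8.5 mm down to light, and meets the stop about 12 mm down.
- lamp_white: loose wooden lamp base carrying the white push-light with grey petals (not to be pressed): round foot 90 mm across and 18 mm high, post 38 mm across, topped by a black socket 52 mm across whose top is 64 mm above the table and which rides on a springy cushion in the post (2 N per mm, up to 9 mm, springs back); 0.35 to 0.55 kg. Origin: centre of its underside; z up, the light pushes straight down along it.
- top_white (a point): centre of the flat top of the white push-light with grey petals (not to be pressed), a disc 44 mm across; 81 to 82 mm above the table at the start, it sinks with the disc. Pushing over 20 N is too rough.
- puck_white (a joint): travel of the white light into its socket, m: 0 up (off), lit from 0.006, 0.010 at its stop (8 mm still proud of the socket). Yields at about 4 N, a little more when pushed faster, and stays where it is left. The socket under it also gives way, about 2 mm at 4 N: the top must be pushed about 8.5 mm down to light, and meets the stop about 12 mm down.
- glue_a: loose white glue bottle with blue label and blue cap, 36 mm across, 105 mm high, near the middle of the work. Origin: centre of its underside. Bystander.
- glue_b: loose white glue bottle with blue label and blue cap, 36 mm across, 105 mm high, behind it. Origin: centre of its underside. Bystander.
- dish: loose small white ceramic dish, 60 mm across, 14 mm high. Origin: centre of its underside. Bystander.
- brush: loose flat paint brush with a blue handle, 180 mm long, 42 mm wide, 20 mm high, lying on the table. Origin: underside, the middle of its length; x along it. Bystander.
- phone: loose silver phone lying flat, 150 x 73 x 9 mm. Origin: centre of its underside. Bystander.
- shade: loose cream lampshade, an open tube 130 mm across and 150 mm high, standing upright left of the lamps. Origin: centre of its lower end. Bystander.
Mind the look-alikes: they are no part of the job. Leave any orange or purple look-alike of the lamp_red alone.

How it is judged:
By the outcome, as a careful person would: the job done as asked, in the order asked, and still so for the second after the job is handed in, with the robot touching nothing.
It also fails if it takes over 48 s, if anything falls off the work surface, if the arm or the gripper's body presses on something with over 40 N, if the wrist force passes 120 N, or if a joint passes its speed limit or range.

## Working session

There is one attempt and no reset: what is moved stays moved. The work goes in short steps, Python scripts to look and compute and a tool call to move; the robot and the scene stay as the last step left them, time stands still between calls to the robot, and variables do not carry over. Pictures are saved under pics/ and viewed, at most 10 in all, crops included, and the job is handed in when it is done.

Besides the shell and the picture viewer there is one more tool, called after "Request:" in YAML: its name, and indented under it one key for each argument. jog_arm: Moves the arm, as the interface text tells. Its arguments: {"type":"object","properties":{"delta_pos":{"type":"array"},"turn":{"type":"array"},"grip":{"type":"array"}},"required":["delta_pos","turn","grip"]}

```bash
ls; mkdir -p pics; python3 - <<'E'
from rig import *
import cv2,pickle,numpy as np
d={n:capture(n) for n in("scene","side","wrist")}
pickle.dump(d,open("c.pkl","wb"))
for n in d:
    c=d[n];print(n,{k:c[k] for k in c if k!="color"})
cv2.imwrite("pics/scene.png",cv2.resize(d["scene"]["color"],(800,600)))
cv2.imwrite("pics/side.png",cv2.resize(d["side"]["color"],(800,600)))
s=read_state();print(s)
E
```

```text
pics
scene {'fovy': 55.00890487240406, 'cx': 253.53988381985616, 'cy': 191.27098438139302, 'camera_from_world': array([[-0.66772826,  0.74428771,  0.01322028,  0.37501001],
       [-0.60475171, -0.55272987,  0.57338038,  0.30279156],
       [ 0.43406721,  0.3748673 ,  0.81918262, -1.33436075],
       [ 0.        ,  0.        ,  0.        ,  1.        ]])}
side {'fovy': 57.78729416596617, 'cx': 251.7624252014465, 'cy': 190.09609955863115, 'camera_from_world': array([[ 0.69911621, -0.71493554, -0.01018284, -0.39934368],
       [ 0.38994889,  0.36930602,  0.84353597, -0.27743042],
       [-0.59931326, -0.59370046,  0.53697615, -0.59594184],
       [ 0.        ,  0.        ,  0.        ,  1.        ]])}
wrist {'fovy': 60.92769379276272, 'cx': 252.92373444355914, 'cy': 199.06350711404392, 'camera_from_world': array([[ 9.99994873e-01, -3.07136670e-04, -3.18736389e-03,
        -6.23691634e-01],
       [-4.80641302e-04,  9.69715311e-01, -2.44237557e-01,
         3.04814599e-02],
       [ 3.16584988e-03,  2.44237837e-01,  9.69710192e-01,
        -3.90232525e-01],
       [ 0.00000000e+00,  0.0
[... 166 characters left out ...]
4,
        6.76883600e+01, -1.02295144e+01]), 'qvel': array([ 0.05273239, -0.19264415, -0.36709408, -0.02305838, -0.01561342,
        0.0285331 ]), 'tau': array([ 9.14956272e-04, -4.40429199e+01, -1.76841742e+01,  6.33679633e-02,
        5.52540855e-02, -1.06930895e-04]), 'position': array([6.24437741e-01, 1.37194296e-04, 2.21796915e-01]), 'tcp_rot': array([[-3.57070424e-05,  9.99998673e-01, -1.62861694e-03],
       [ 9.99999952e-01,  3.62089820e-05,  3.08171502e-04],
       [ 3.08230063e-04, -1.62860585e-03, -9.99998626e-01]]), 'force': array([-0.68820848,  0.68555544,  0.03036387]), 'moment': array([ 0.01882602,  0.00831432, -0.02314282]), 'grasp_force': 0.0, 'opening': 1.0015091519608383}
```

View pics/scene.png

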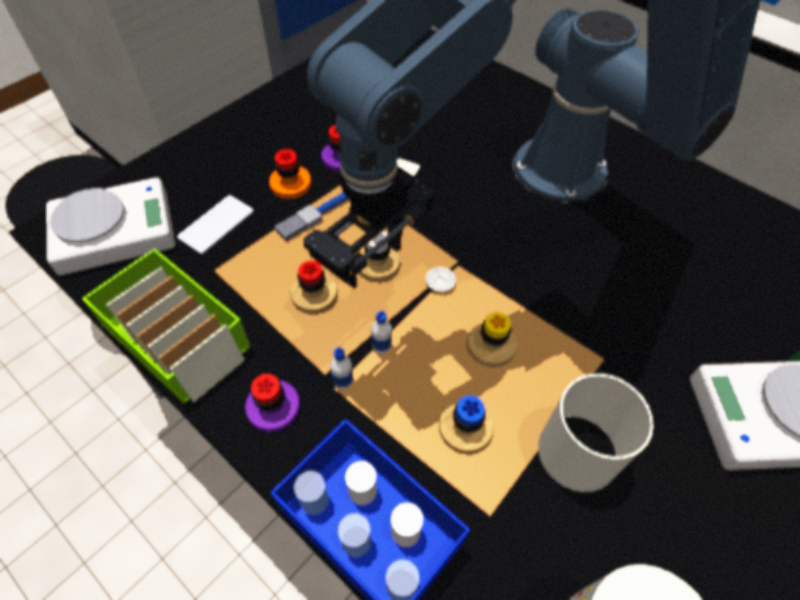

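View pics/side.png

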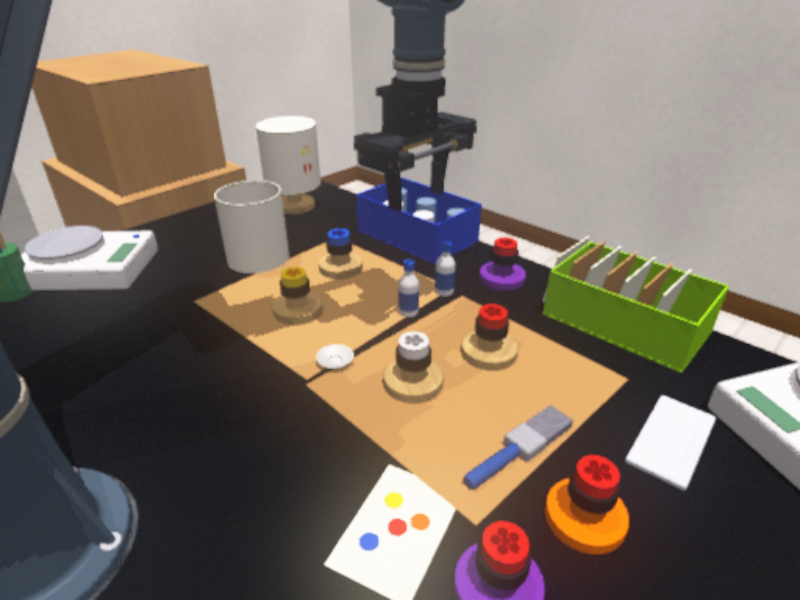

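The scene picture (800x600) shows these lights:
- Red on a wooden base at (311,275) in scene and (492,318) in side. This is the target.
- Red look-alikes at (286,160) on orange, and at (335,135) and (265,390) on purple.
- Yellow at (497,325), blue at (470,410) and white at (378,245), all on wood.

Next I'll localise these and check a close crop.

```bash
cat > h.py <<'E'
import cv2,numpy as np
from scipy.optimize import least_squares
def proj(c,P):
    P=np.atleast_2d(P);T=c["camera_from_world"];q=P@T[:3,:3].T+T[:3,3]
    f=192/np.tan(np.radians(c["fovy"])/2)
    return np.c_[c["cx"]+f*q[:,0]/-q[:,2],c["cy"]-f*q[:,1]/-q[:,2]]
def blob(c,col,near,rad=22):
    h=cv2.cvtColor(c["color"],cv2.COLOR_BGR2HSV).astype(int);H,S,V=h[...,0],h[...,1],h[...,2]
    m={"red":((H<8)|(H>172))&(S>150)&(V>60),"yellow":(H>21)&(H<34)&(S>150)&(V>50),"blue":(H>100)&(H<128)&(S>150)&(V>60)}[col].astype(np.uint8)
    k=np.zeros_like(m);cv2.circle(k,tuple(int(round(v)) for v in near),rad,1,-1);m*=k
    n,l,st,ce=cv2.connectedComponentsWithStats(m);i=1+np.argmax(st[1:,4])
    return cv2.convexHull(np.argwhere(l==i)[:,::-1].astype(np.float32))
a=np.linspace(0,2*np.pi,60)
def cyl(x,y,z0,z1,r):return np.vstack([np.c_[x+r*np.cos(a),y+r*np.sin(a),0*a+z] for z in(z0,z1)])
def cen(h):m=cv2.moments(h.astype(np.float32));return np.array([m["m10"]/m["m00"],m["m01"]/m["m00"]])
def loc(c,h,z0=.066,z1=.0815,r=.022):
    f=lambda p:cen(cv2.convexHull(proj(c,cyl(*p,z0,z1,r)).astype(np.float32)))-cen(h)
    s=least_squares(f,[.55,0],diff_step=1e-3,x_scale=.1).x
    H=cv2.convexHull(proj(c,cyl(*s,z0,z1,r)).astype(np.float32))
    return s,cv2.contourArea(h),cv2.contourArea(H),H
E
python3 - <<'E'
from h import *;import pickle
d=pickle.load(open("c.pkl","rb"));N={"scene":dict(red=(311,275),yellow=(497,325),blue=(470,412)),"side":dict(red=(492,318),yellow=(294,278),blue=(339,238))}
rows=[]
for n in N:
    r=[]
    for k,p in N[n].items():
        p=np.array(p)*.64;c=d[n];h=blob(c,k,p);s,A,B,H=loc(c,h)
        print(n,k,s.round(4),A,B.__round__(),h.reshape(-1,2).min(0),h.reshape(-1,2).max(0),H.reshape(-1,2).min(0).round(),H.reshape(-1,2).max(0).round())
        im=cv2.resize(c["color"],None,fx=8,fy=8);cv2.polylines(im,[(H*8+4).astype(int).reshape(-1,1,2)],1,(0,255,0),1)
        u,v=(p*8).astype(int);r.append(im[v-130:v+130,u-130:u+130])
    rows.append(np.hstack(r))
cv2.imwrite("pics/crop.png",np.vstack(rows))
c=d["scene"]
def ray(c,px,z):
    px=np.array(px)*.64;return least_squares(lambda q:proj(c,[*q,z])[0]-px,[.5,0]).x.round(3)
for t,q,z in [("glueA",(381,318),.1),("glueB",(340,355),.1),("white",(378,243),.08),("shadeTop",(600,422),.15),("dish",(441,280),.01)]:print(t,ray(c,q,z))
for t,q,z in [("glueA",(409,265),.105),("glueB",(447,245),.105),("white",(414,342),.0815),("shadeTop",(252,195),.15),("purpR",(505,244),.0815)]:print(t,ray(d["side"],q,z))
E
```

```text
scene red [ 0.628  -0.1541] 186.0 198 [191. 166.] [206. 181.] [190. 166.] [206. 181.]
scene yellow [0.491 0.169] 225.0 228 [309. 200.] [326. 216.] [309. 200.] [326. 216.]
scene blue [0.648  0.2312] 246.5 283 [292. 253.] [309. 271.] [291. 253.] [310. 272.]
side red [ 0.6288 -0.1581] 245.5 247 [306. 194.] [324. 210.] [306. 194.] [325. 210.]
side yellow [0.4886 0.1627] 159.5 185 [180. 171.] [195. 183.] [179. 171.] [196. 184.]
side blue [0.6574 0.2385] 68.5 130 [210. 146.] [223. 152.] [209. 144.] [224. 154.]
glueA [0.628 0.023]
glueB [0.725 0.023]
white [ 0.498 -0.105]
shadeTop [0.571 0.394]
dish [0.44  0.009]
glueA [0.616 0.006]
glueB [0.717 0.007]
white [ 0.488 -0.123]
shadeTop [0.552 0.366]
purpR [ 0.831 -0.042]
```

View pics/crop.png

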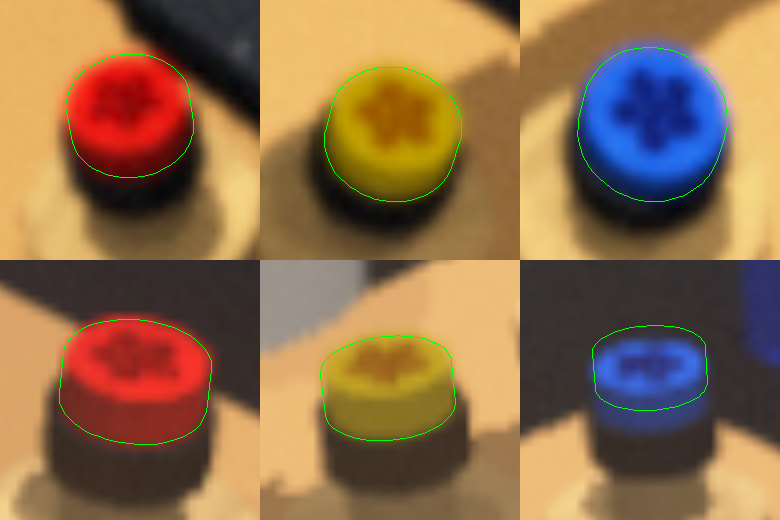

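The crop confirms that the wooden-base red, yellow and blue lights were located, with the two cameras agreeing to a few mm. The side-view blue fit sits slightly high. Next I'll shut the fingers, move above red and refine with the wrist camera.

Request:
jog_arm:
  delta_pos:
    - [0,-4,0]
    - [0.3,-8,0]
    - [0.3,-12,-2]
    - [0.3,-15.6,-6]
    - [0.3,-15.6,-8]
    - [0.3,-15.6,-8]
    - [0.3,-15.6,-8]
    - [0.3,-15.6,-8]
  turn: [0,0,0,0,0,0,0,0]
  grip: [1,1,1,1,1,1,1,1]

```text
time_s: 1.15
position: [0.6289, -0.1557, 0.144]
tcp_rot: [[-0.001, 1.0, 0.002], [1.0, 0.001, -0.001], [-0.001, 0.002, -1.0]]
force: [0.4, -0.1, -0.0]
opening: 0.175
grasp_force: 0.0
```

```bash
cat > look.py <<'E'
import sys;from rig import *;from h import *
k=sys.argv[1];c=capture("wrist");s=read_state();print(s["time_s"],s["position"].round(4),s["force"].round(2),s["opening"])
g=[float(v) for v in sys.argv[2:4]];p=proj(c,[*g,.0815])[0];print("pred px",p)
h=blob(c,k,p,75);q,A,B,H=loc(c,h);print("fit",q.round(4),A,B)
im=c["color"].copy();cv2.polylines(im,[H.astype(int)],1,(0,255,0),1);cv2.polylines(im,[h.astype(int)],1,(255,255,255),1)
cv2.imwrite(f"pics/w_{k}.png",im)
E
python3 look.py red .628 -.156
```

```text
1.2 [ 0.6288 -0.1557  0.144 ] [0.54 0.23 0.57] 0.12799042152447507
pred px [251.48532902 211.3332199 ]
fit [ 0.6299 -0.1567] 2860.0 3028.7790472444613
```

View pics/w_red.png

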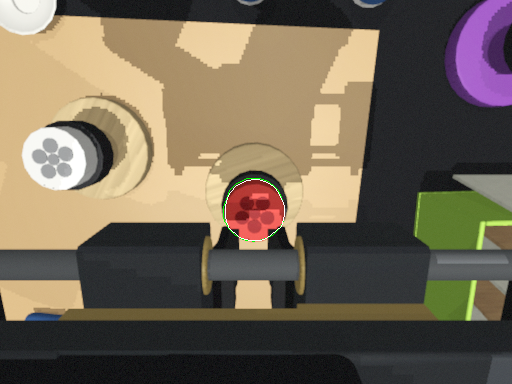

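The wrist view shows red at (252,210), and its fit agrees with the TCP xy to about 1 mm. Descending now, slowly at the end.

Request:
jog_arm:
  delta_pos:
    - [0,0,-3]
    - [0,0,-5]
    - [0,0,-5.6]
    - [0,0,-5.9]
    - [0,0,-6.2]
    - [0,0,-6.4]
    - [0,0,-6.6]
    - [0,0,-6.8]
    - [0,0,-7.0]
    - [0,0,-7.1]
    - [0,0,-7.1]
  turn: [0,0,0,0,0,0,0,0,0,0,0]
  grip: [1,1,1,1,1,1,1,1,1,1,1]

```text
time_s: 2.58
position: [0.6287, -0.1562, 0.0716]
tcp_rot: [[0.0, 1.0, 0.002], [1.0, -0.0, -0.0], [-0.0, 0.002, -1.0]]
force: [1.6, -0.0, 3.7]
opening: 0.006
grasp_force: 1.8
```

Request:
jog_arm:
  delta_pos:
    - [0,0,-0.15]
    - [0,0,-0.25]
    - [0,0,-0.3]
    - [0,0,-0.3]
  turn: [0,0,0,0]
  grip: [1,1,1,1]

```text
time_s: 3.08
position: [0.6287, -0.1562, 0.0691]
tcp_rot: [[0.0, 1.0, 0.002], [1.0, -0.0, -0.001], [-0.001, 0.002, -1.0]]
force: [3.1, -0.6, 6.4]
opening: 0.003
grasp_force: 3.0
```

Force rose to 6.4 N at 12 mm down, so red is at its stop. Retreating, then over to yellow.

Request:
jog_arm:
  delta_pos:
    - [0,0,1]
    - [0,0,4]
    - [0,0,9]
    - [-3,4,10]
    - [-7,9,10]
    - [-11,14,10]
    - [-13.9,19,10]
    - [-13.9,25,10]
    - [-13.9,30,9]
    - [-13.9,32.2,7.5]
    - [-13.9,32.2,7.5]
    - [-13.9,32.2,7.5]
  turn: [0,0,0,0,0,0,0,0,0,0,0,0]
  grip: [1,1,1,1,1,1,1,1,1,1,1,1]

```text
time_s: 4.58
position: [0.4882, 0.1653, 0.1434]
tcp_rot: [[-0.0, 1.0, -0.002], [1.0, 0.0, -0.001], [-0.001, -0.002, -1.0]]
force: [-0.2, 0.1, 0.6]
opening: -0.0
grasp_force: 0.0
```

```bash
python3 look.py yellow .490 .166
python3 - <<'E'
from rig import *
import cv2
a=capture("scene")["color"][120:300,130:370];b=capture("side")["color"][130:310,150:390]
cv2.imwrite("pics/chk.png",cv2.resize(cv2.vconcat([cv2.hconcat([a,b])]),None,fx=1.6,fy=1.6))
w=cv2.imread("pics/w_yellow.png");cv2.imwrite("pics/chk.png",cv2.vconcat([cv2.resize(cv2.hconcat([a,b]),(768,288)),cv2.resize(w[60:290],(768,300))]))
E
```

```text
4.625 [0.4887 0.165  0.1436] [-0.59 -0.5  -0.15] 0.004483242177132222
pred px [255.69913838 210.22648414]
fit [0.4905 0.1713] 2100.5 3077.410026466823
```

View pics/chk.png

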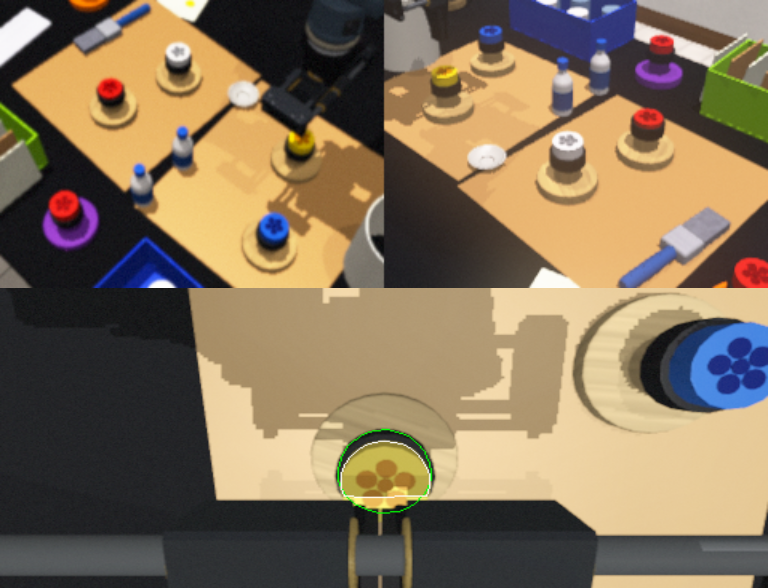

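Red is down (upper panels). In the wrist panel the yellow flower centre projects to (255.5,211), which matches (0.490, 0.166). The blob fit was cut by glare, so I'll ignore it. Pressing yellow.

Request:
jog_arm:
  delta_pos:
    - [0.1,0.1,-3]
    - [0.1,0.1,-5]
    - [0.1,0.1,-5.6]
    - [0.1,0.1,-5.9]
    - [0.1,0.1,-6.2]
    - [0.1,0.1,-6.4]
    - [0.1,0.1,-6.6]
    - [0.1,0.1,-6.8]
    - [0.1,0.1,-7.0]
    - [0.1,0.1,-7.2]
    - [0.1,0.1,-7.4]
    - [0.1,0.1,-7.4]
  turn: [0,0,0,0,0,0,0,0,0,0,0,0]
  grip: [1,1,1,1,1,1,1,1,1,1,1,1]

```text
time_s: 6.22
position: [0.4906, 0.167, 0.0696]
tcp_rot: [[-0.0, 1.0, 0.001], [1.0, 0.0, 0.0], [0.0, 0.001, -1.0]]
force: [1.2, -2.2, 5.9]
opening: 0.006
grasp_force: 2.5
```

Request:
jog_arm:
  delta_pos:
    - [0,0,1]
    - [0,0,4]
    - [0,0,8]
    - [4,1.5,9]
    - [9,3.5,9]
    - [13,5.5,8.5]
    - [15.9,6.6,7.5]
    - [15.9,6.6,7.5]
    - [15.9,6.6,7.5]
  turn: [0,0,0,0,0,0,0,0,0]
  grip: [1,1,1,1,1,1,1,1,1]

```text
time_s: 7.35
position: [0.647, 0.2329, 0.1439]
tcp_rot: [[-0.0, 1.0, -0.004], [1.0, 0.0, -0.0], [-0.0, -0.004, -1.0]]
force: [0.0, 0.3, 0.1]
opening: 0.006
grasp_force: 0.0
```

```bash
python3 look.py blue .650 .233
```

```text
7.4 [0.6471 0.2328 0.1443] [-0.39 -0.6   0.05] 0.007596570763758579
pred px [257.4568355  210.79894495]
fit [0.6482 0.2353] 1981.0 3046.447205548291
```

View pics/w_blue.png

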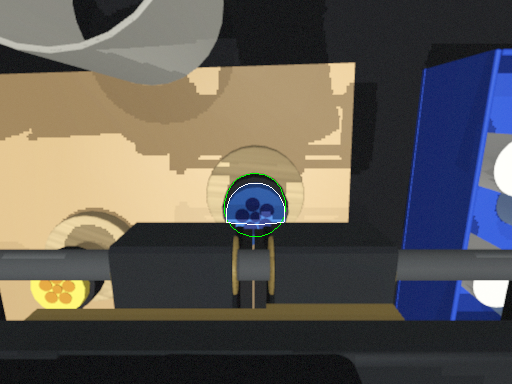

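The wrist view shows the blue disc at about (255,213), so its centre is near (0.6485, 0.232). The TCP is within 2 mm. Pressing blue.

Request:
jog_arm:
  delta_pos:
    - [0,0,-3]
    - [0,0,-5]
    - [0,0,-5.6]
    - [0,0,-5.9]
    - [0,0,-6.2]
    - [0,0,-6.4]
    - [0,0,-6.6]
    - [0,0,-6.8]
    - [0,0,-7.0]
    - [0,0,-7.2]
    - [0,0,-7.4]
    - [0,0,-7.4]
  turn: [0,0,0,0,0,0,0,0,0,0,0,0]
  grip: [1,1,1,1,1,1,1,1,1,1,1,1]

```text
time_s: 8.9
position: [0.6494, 0.2331, 0.0704]
tcp_rot: [[0.0, 1.0, 0.001], [1.0, -0.0, 0.0], [0.0, 0.001, -1.0]]
force: [-0.1, 0.7, 4.0]
opening: 0.006
grasp_force: 1.8
```

Request:
jog_arm:
  delta_pos:
    - [0,0,-0.1]
    - [0,0,-0.15]
    - [0,0,-0.15]
  turn: [0,0,0]
  grip: [1,1,1]

```text
time_s: 9.28
position: [0.6494, 0.2331, 0.0695]
tcp_rot: [[-0.0, 1.0, 0.001], [1.0, 0.0, 0.0], [0.0, 0.001, -1.0]]
force: [-0.3, 0.3, 4.3]
opening: 0.003
grasp_force: 2.7
```

Request:
jog_arm:
  delta_pos:
    - [0,0,1]
    - [0,0,4]
    - [0,0,9]
    - [0,0,13]
    - [0,0,16]
    - [0,0,16]
    - [0,0,16]
  turn: [0,0,0,0,0,0,0]
  grip: [1,1,1,1,1,1,1]

```text
time_s: 10.15
position: [0.6476, 0.2328, 0.2274]
tcp_rot: [[-0.0, 1.0, -0.003], [1.0, 0.0, -0.001], [-0.001, -0.003, -1.0]]
force: [-0.2, 0.2, 0.1]
opening: 0.004
grasp_force: 0.0
```

```bash
python3 - <<'E'
from rig import *
import cv2
a=capture("scene")["color"][100:310,130:370];b=capture("side")["color"][100:310,150:390]
cv2.imwrite("pics/end.png",cv2.resize(cv2.hconcat([a,b]),(800,350)))
E
```

```text
(no output)
```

View pics/end.png

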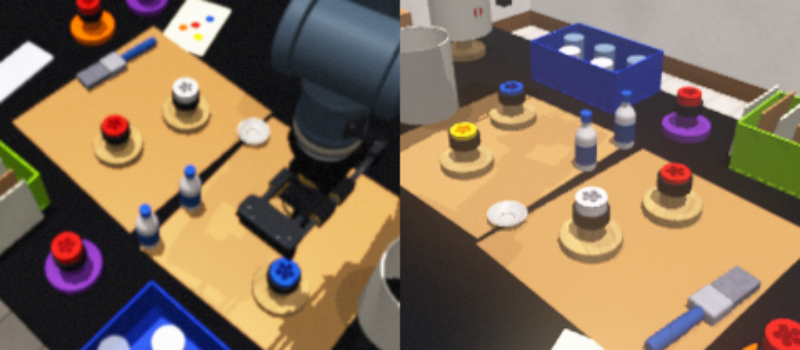

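All three are visibly sunk (side panel: red (675,172), yellow (463,130), blue (512,88)). White at (592,195) is still up, and nothing else has moved.

```bash
python3 -c "
from rig import *
print(hand_in())"
```

```text
the job is handed in; nothing more can be done
None
```

I pressed the red, yellow and blue lights in that order, each about 12 mm down with at most 6.4 N read after each press; all three stayed in, white is still up, nothing else looked moved in the last pictures, and I handed the job in at about 10 s (no verdict was returned).

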